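# Turn the paint carousel and fetch the blue pot

## Task

Turn the paint carousel (it has a black knob) until the blue pot's compartment is at the front, in the middle of the gap in the wire guard, over the yellow tab. Then lift the blue pot out and set it upright in the middle of the round woven tray, setting it down rather than dropping it.

Things in the scene. Friction and masses are not known exactly. Their poses are not given: they have to be found in the camera images.
- carousel_base: Fixed brown disc under the carousel, 304 mm across; origin on the turning axis at table height. Its -x axis is the carousel's front, marked by a yellow tab reaching 175 mm from the axis. It carries a wire guard 6 mm thick, 125 mm above the table, an arc of radius 105 mm over the side and back pots, held by 3 edge posts, with a gap of 65 degrees either side of the front.
- knob (a point): Centre of the black bar knob on the carousel's axis, 156 mm above the table: 54 mm long (its x axis), 18 mm wide (y), 42 mm tall. It turns with the carousel about the vertical, either way, no stop for 340 degrees, friction 0.08 N m plus 0.25 N m per rad/s, stays where left. The carousel is a pale dish 290 mm across, floor 28 mm, rim and dividers 35 mm above the table, 6 compartments with a pot each.
- blue_pot_center (a point): Centre of the blue paint pot, a loose upright cylinder 48 mm in diameter, 60 mm tall, about 90 g; z up. It stands in its compartment, centre 58 mm above the table and 105 mm from the carousel's axis, and rides round with it; 40 to 80 degrees of turn, one way or the other, bring it to the front. Red, white, yellow, black and green pots of the same shape fill the others.
- tray_floor (a point): Centre of the inner floor of the round woven tray (brown, rim bound in yellow), 6 mm above the table. The tray is fixed, 210 mm across, inner floor 194 mm across, rim 18 mm above the table. A pot standing in it has its centre 36 mm above the table.

How it is judged:
By the outcome, as a careful person would: the job done as asked, in the order asked, and still so for the second after the job is handed in, with the robot touching nothing.
It also fails if it takes over 51 s, if anything falls off the work surface, if the arm or the gripper's body presses on something with over 40 N, if the wrist force passes 120 N, or if a joint passes its speed limit or range.

## Robot

A 6-joint arm with a two-finger parallel gripper is mounted at the origin on the work surface. World frame = base frame: x ahead of the robot, y to its left, z up, the work surface at z = 0. Lengths are in m, angles in rad, forces in N, time in s.
With the tool pointing down it reaches from about 0.375 to 0.975 m from the base axis. Payload 3.8 kg.
Tool frame: the origin (TCP) lies between the finger pads; the fingertips stand 22 mm ahead of it and the grasp point (between the pads) lies 3 mm ahead of it; z points along the fingers, y is the direction in which the jaws open and shut (so a half turn about z gives the same grasp; the last joint's range is limited). The gripper opens to 85 mm and grips with 20 to 120 N. Pads are 22 mm wide; open, the fingers measure 114 mm over their backs; the gripper's body (76 mm by 85 mm) begins 54 mm behind the grasp point. The pads swing forward as they close: fully open they stand 13 mm farther back than shut.
Start: joints at [1.098, 0.264, 1.604, -0, 1.274, -0.037], TCP at [0.285, 0.612, 0.224] pointing down, gripper open.
Joint ranges: [-2.63, 2.63], [-0.94, 2.18], [0.31, 2.57], [-1.31, 4.45], [0, 2.66], [-2.55, 2.55]. Speed limits (rad/s): [2.57, 2.57, 3.14, 3.14, 3.14, 3.14].

## Interface

Orientations are given as a rotation vector (axis times angle).
In Python, from workcell import * gives the robot as it stands.
- The arm moves only by the tool step_arm, never from a script. Its argument "motion" is a list that holds one entry, the list of rows, each a list of 7 numbers: the finger opening in m, from 0 to 0.0854, then the shift along the world's x, y, z in m, then the turn, a rotation vector about the world's x, y, z in degrees. A call has exactly 8 rows; each row is the pose to reach, as a shift and turn from the pose measured when the call began; what a row does not reach only later rows make up. A row lasts 1/8 s, in which the tool goes at most 62.5 mm and 10.7 degrees, less where a joint would pass 70% of its speed; a pose out of reach is approached as far as the arm can. A call with a gripper value outside its range is refused whole. The fingers move at their own pace and stop on an object; "newtons" is the grip in N (left out, the last holds). Time passes only in rows, so rows that repeat a pose let the fingers close, or fill a call up. It gives the time, the measured TCP pose, the force and the opening at its end, in the units of the state.
- read_state(): the state, without advancing time (a new reading comes with each control period).
- read_camera(name): name is "side" or "top"; returns (picture, depth): 400x640x3 uint8, blue, green, red; 400x640 float32, m along the optical axis (not along the pixel's ray), 0 where there is no reading.
- get_calibration(name): a dict with "K" (3x3 intrinsics, pixels), "world_from_camera" (4x4, takes a point from camera to world coordinates). Camera axes: x right, y down, z forward; pixel columns grow to the right and rows downward; lengths in m; the calibration is good to about 2 mm. A picture is of the moment at which its call begins. get_calibration takes no time and is no camera call.
- finish_job(): hands the job in, once; it reports no verdict.
Trained networks look in the newest picture that a camera, given by its name, has taken for a name from the list of things; names that differ only in an ending like _2 or _b are one class to them, and where a whole thing is asked for, a point or a joint stands for the part that bears it (a point fixed in the world has none). Each returns a list of dicts, best first, with "score" (0 to 1); they miss things now and then, are a little off and sometimes report something else, mostly with a low value. They report only what shows in the picture. A call takes as long as a camera call.
- spot_in(camera, thing): "xyz" ([x, y, z] in m, in the coordinates of the camera as it stood for that picture, good to about 4 mm: the middle of the surface that is visible of it).
- regions_of(camera, thing): "region" (400x640 bool, what is visible of it).
The state is a dict: "time": time; "q": joint angles; "joint_vel": joint speeds; "joint_torque": joint torques, N m; "tool_pos": TCP position; "tcp_rot": TCP orientation; "wrist_force": force on the tool from outside, world axes, zero at the start; "torque": the same for the moment, N m; "width": opening from 0.0 (shut) to 1.0 (fully open).
Only numpy, scipy, OpenCV 4.12 (cv2) and the standard library are available. Lean on these libraries where they do the work, as an engineer would, in place of code of your own. Each camera call takes 0.05 s, during which the arm holds its last target. There are 200 camera calls.

## Working session

There is one attempt and no reset: what is moved stays moved. The work goes in short steps, Python scripts to look and compute and a tool call to move; the robot and the scene stay as the last step left them, time stands still between calls to the robot, and variables do not carry over. Pictures are saved under pics/ and viewed, on a budget of 10 in all, crops included, one or two more only if the job needs it, and the job is handed in when it is done.

Besides the shell and the picture viewer there is one more tool, called after "Call:" by a JSON object that holds its "name" and its "arguments", one argument or row to a line. step_arm: Moves the arm, as the interface text tells. Its arguments: {"type":"object","properties":{"motion":{"type":"array"},"newtons":{"type":"number"}},"required":["motion"]}

```bash
ls; mkdir -p pics; cat > h.py <<'E'
from workcell import *
import numpy as np, cv2
def world(cam,p):
    T=np.array(get_calibration(cam)["world_from_camera"]); return T[:3,:3]@np.array(p)+T[:3,3]
def spots(cam,names,n=2):
    for t in names:
        for d in spot_in(cam,t)[:n]: print(cam,t,round(d["score"],2),world(cam,d["xyz"]).round(4))
def cloud(cam,depth):
    c=get_calibration(cam);K=np.array(c["K"]);T=np.array(c["world_from_camera"])
    v,u=np.mgrid[:depth.shape[0],:depth.shape[1]]
    P=np.stack([(u-K[0,2])/K[0,0]*depth,(v-K[1,2])/K[1,1]*depth,depth],-1)
    W=P@T[:3,:3].T+T[:3,3]; W[depth<=0]=np.nan; return W
E
python3 - <<'E'
from h import *
for c in("top","side"):
    im,d=read_camera(c); cv2.imwrite(f"pics/{c}0.png",im); np.save(f"{c}0.npy",d)
    spots(c,["carousel_base","knob","blue_pot_center","tray_floor"])
    print(np.array(get_calibration(c)["world_from_camera"]).round(3))
print(read_state())
E
```

```text
pics
top carousel_base 0.74 [ 0.5277 -0.151   0.034 ]
top knob 0.93 [ 0.5389 -0.1759  0.0272]
top blue_pot_center 0.67 [ 0.4743 -0.2469  0.0864]
top tray_floor 0.79 [0.5809 0.1867 0.0058]
[[ 0.029 -0.986  0.164  0.367]
 [-0.999 -0.031 -0.013 -0.016]
 [ 0.018 -0.164 -0.986  1.21 ]
 [ 0.     0.     0.     1.   ]]
side carousel_base 0.77 [ 0.5381 -0.0885  0.0104]
side knob 0.72 [ 0.5352 -0.1662  0.0272]
side blue_pot_center 0.82 [ 0.4698 -0.2341  0.074 ]
side tray_floor 0.73 [0.5828 0.191  0.0051]
[[-0.889 -0.286  0.358  0.276]
 [-0.458  0.592 -0.664  0.476]
 [-0.022 -0.754 -0.657  0.6  ]
 [ 0.     0.     0.     1.   ]]
{'time': 0.5, 'q': array([ 1.09811772e+00,  2.63938707e-01,  1.60403673e+00, -4.89935090e-06,
        1.27369414e+00, -3.69250935e-02]), 'joint_vel': array([ 2.85190315e-03,  6.12845154e-04, -1.05645017e-03, -8.50398307e-05,
       -1.32198183e-03,  1.62558231e-03]), 'joint_torque': array([ 3.92992133e-04, -5.14404953e+01, -3.67236757e+01,  1.52130895e-07,
        2.61682188e-03,  2.13407719e-05]), 'tool_pos': array([0.28492106, 0.61189326, 0.22433374]), 'tcp_rot': array([-6.79072036e-01, -3.06730700e+00,  1.18780875e-04]), 'wrist_force': array([-0.35532275,  0.15538324,  0.19342849]), 'torque': array([-0.03349014,  0.01894789,  0.02094115]), 'width': 0.9964659780419336}
```

View pics/top0.png

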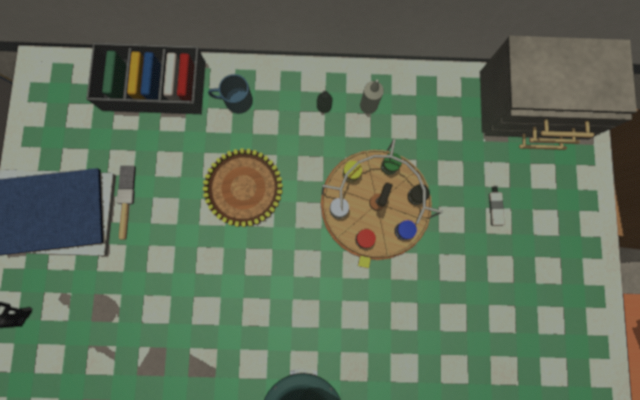

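View pics/side0.png

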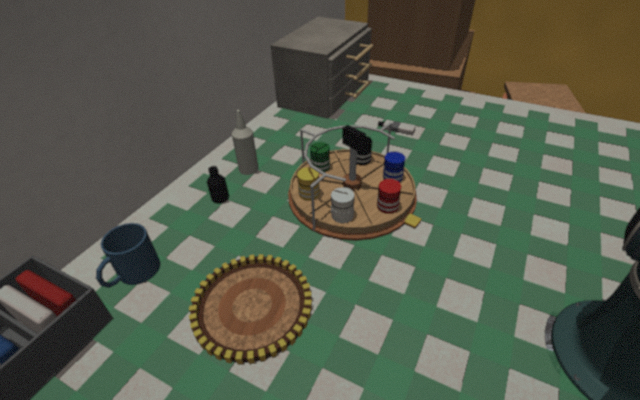

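The top view shows the carousel at about (376,204), its knob at (384,195), blue pot at (406,230), red pot near the front at (366,238), yellow tab at (364,262), and tray at (243,187). The side view agrees. Next I'll measure these from the depth.

```bash
python3 - <<'E'
from h import *
im=cv2.imread("pics/top0.png"); W=cloud("top",np.load("top0.npy"))
hsv=cv2.cvtColor(im,cv2.COLOR_BGR2HSV); z=W[...,2]
v,u=np.mgrid[:400,:640]
near=np.hypot(u-376,v-204)<75
# knob
m=near&(z>0.155)&(np.hypot(u-384,v-195)<25); P=W[m]
print("knob",m.sum(),P.min(0),P.max(0),P.mean(0)); r=cv2.minAreaRect((P[:,:2]*1000).astype(np.float32));print(r)
# dish plan: points z .02-.04
for lo,hi in((.024,.04),(.010,.04)):
    m=near&(z>lo)&(z<hi); h=cv2.convexHull((W[m][:,:2]*1000).astype(np.float32)); print("dish",m.sum(),cv2.minEnclosingCircle(h),cv2.fitEllipse(h))
# tab
m=near&(hsv[...,1]>120)&(abs(hsv[...,0].astype(int)-28)<6)&(v>255)&(np.hypot(u-364,v-262)<14); print("tab",m.sum(),W[m].mean(0), W[m].min(0),W[m].max(0))
# pots tops
for n,(a,b) in dict(blue=(406,230),red=(366,238),white=(340,208),black=(417,195),yellow=(354,170),green=(391,164)).items():
    m=(np.hypot(u-a,v-b)<14)&(z>.078)&(z<.098); print(n,m.sum(),cv2.minEnclosingCircle((W[m][:,:2]*1000).astype(np.float32)),np.median(W[m],0))
# tray: rim
m=(np.hypot(u-243,v-187)<48)&(z>.011)&(z<.03);h=cv2.convexHull((W[m][:,:2]*1000).astype(np.float32)); print("tray",m.sum(),cv2.minEnclosingCircle(h),cv2.fitEllipse(h),np.median(W[175:200,230:255,2]))
ims,_=read_camera("side")
Ws=cloud("side",np.load("side0.npy"));zs=Ws[...,2]
m=(zs>.155)&(abs(Ws[...,0]-.54)<.06)&(abs(Ws[...,1]+.17)<.06);print("side knob",m.sum(),cv2.minAreaRect((Ws[m][:,:2]*1000).astype(np.float32)),Ws[m].min(0),Ws[m].max(0))
big=cv2.resize(im[140:280,300:450],None,fx=5,fy=4.2,interpolation=cv2.INTER_CUBIC); big=cv2.resize(im[140:275,300:450],(750,675)[:2],interpolation=cv2.INTER_CUBIC)[:600]; cv2.imwrite("pics/crop0.png",big)
E
```

```text
knob 198 [ 0.52378712 -0.19592687  0.15650798] [ 0.57695288 -0.16462569  0.18413853] [ 0.54937787 -0.17881322  0.17663568]
((550.5036010742188, -179.96090698242188), (18.318037033081055, 54.06134796142578), 71.66464233398438)
dish 6321 ((548.7062377929688, -178.8655242919922), 150.70645141601562) ((551.260009765625, -180.0695343017578), (287.5868225097656, 290.9929504394531), 176.4152374267578)
dish 6804 ((551.743408203125, -177.5537567138672), 187.80520629882812) ((549.3966064453125, -180.6064453125), (296.99365234375, 383.9001159667969), 65.47144317626953)
tab 104 [ 0.39459576 -0.15100943  0.01129127] [ 0.38106995 -0.16652598  0.00710083] [ 0.40759116 -0.13669573  0.01717521]
blue 291 ((476.8905029296875, -249.12490844726562), 24.342775344848633) [ 0.47559536 -0.24859197  0.08922647]
red 284 ((451.0705871582031, -145.41073608398438), 23.794231414794922) [ 0.45033147 -0.14527885  0.08907813]
white 264 ((527.6101684570312, -76.31533813476562), 24.09395980834961) [ 0.52599217 -0.07417724  0.08905884]
black 235 ((571.0498657226562, -283.73712158203125), 24.496660232543945) [ 0.56921589 -0.28005648  0.08898475]
yellow 223 ((626.3135986328125, -108.4769058227539), 24.55891227722168) [ 0.62499627 -0.1097021   0.08910578]
green 228 ((650.5263061523438, -211.84188842773438), 24.210969924926758) [ 0.64627129 -0.21061463  0.08904886]
tray 1452 ((592.6390380859375, 183.11764526367188), 115.55641174316406) ((585.6714477539062, 183.54627990722656), (212.38934326171875, 218.93429565429688), 103.55624389648438) nan
side knob 318 ((550.991455078125, -180.0423583984375), (20.256582260131836, 54.7440299987793), 71.10590362548828) [ 0.52414597 -0.1970245   0.15505408] [ 0.57901829 -0.16425966  0.17872113]
```

View pics/crop0.png

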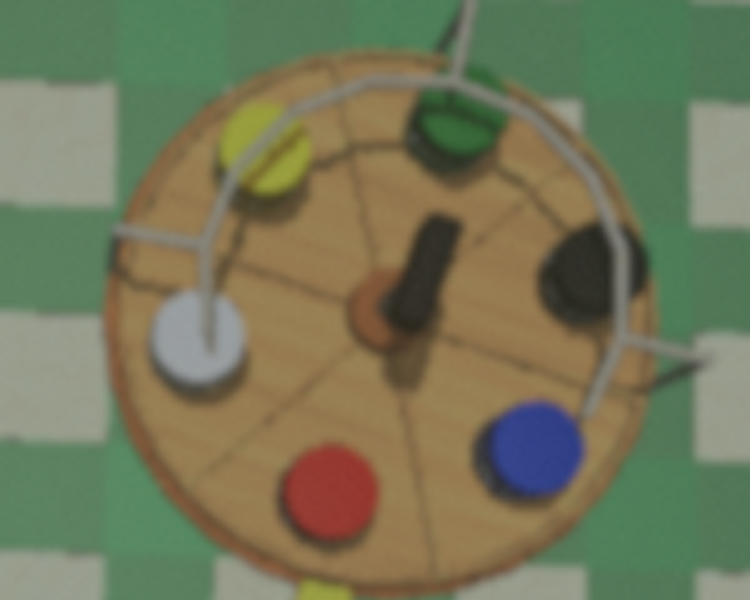

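The crop confirms the layout: the red pot is just left of the front, the blue pot is to the right of it near the guard end, and the knob is tilted. I'll refine the front direction from the guard and tab, and refine the tray centre too.

```bash
python3 - <<'E'
from h import *
from scipy.optimize import least_squares
A=np.array([.5505,-.1797])
for c in("top","side"):
    im=cv2.imread(f"pics/{c}0.png"); W=cloud(c,np.load(f"{c}0.npy")); z=W[...,2]
    D=W[...,:2]-A; r=np.hypot(D[...,0],D[...,1]); a=np.degrees(np.arctan2(D[...,1],D[...,0]))
    m=(z>.112)&(z<.138)&(r>.09)&(r<.12); s=np.sort((a[m]+10.5+180)%360-180); print(c,"guard n",m.sum(),"angles rel axis(-10.5):",s[:6].round(1),s[-6:].round(1), "z",np.median(z[m]))
    hsv=cv2.cvtColor(im,cv2.COLOR_BGR2HSV)
    m=(hsv[...,1]>110)&(abs(hsv[...,0].astype(int)-28)<7)&(r>.153)&(r<.18)&(z<.03)&(abs(a-169.5)<15); print("tab",m.sum(),"ang",np.median(a[m]),a[m].min(),a[m].max(), "r",r[m].max())
    reg=regions_of(c,"tray_floor")[0]["region"]; P=W[reg]; P=P[np.isfinite(P[:,0])]
    h=cv2.convexHull((P[:,:2]*1000).astype(np.float32))[:,0]
    f=least_squares(lambda p:np.hypot(h[:,0]-p[0],h[:,1]-p[1])-p[2],[583,187,105],loss="soft_l1"); print("tray",f.x.round(1),np.abs(f.fun).max().round(1),reg.sum(), np.nanmedian(P[:,2]))
E
```

```text
top guard n 433 angles rel axis(-10.5): [-115.9 -115.6 -115.4 -113.8 -113.8 -113.8] [112.7 113.3 114.4 114.4 115.3 115.8] z 0.1287526148982443
tab 78 ang 169.54603997325546 164.72035740029258 174.39046532931755 r 0.17305145347455508
tray [586.2 184.6 109.8] 2.3 4973 0.008929000264617182
side guard n 434 angles rel axis(-10.5): [-116.4 -114.8 -114.7 -114.6 -113.9 -112.7] [113.5 114.2 114.6 114.6 115.6 115.7] z 0.12692339526165197
tab 100 ang 168.87709037844735 164.12771747182504 175.5984763665725 r 0.17367000688600928
tray [589.5 177.  112.6] 7.2 10527 0.006514917621433747
```

Call:
{"name": "step_arm", "arguments": {
  "motion": [
    [[0.085,0.019,-0.057,0.004,0,0,1],[0.085,0.038,-0.113,0.008,0,0,2],[0.085,0.057,-0.17,0.012,0,0,3],[0.085,0.076,-0.226,0.016,0,0,4],[0.085,0.095,-0.283,0.02,0,0,5],[0.085,0.114,-0.34,0.024,0,0,6],[0.085,0.133,-0.396,0.027,0,0,6.5],[0.085,0.152,-0.453,0.03,0,0,6.5]]
  ]
}}

```text
time: 1.65
tool_pos: [0.4374, 0.1572, 0.2551]
tcp_rot: [0.503, 3.1, 0.001]
wrist_force: [0.9, -0.3, 0.0]
width: 0.996
```

Call:
{"name": "step_arm", "arguments": {
  "motion": [
    [[0.085,0.019,-0.056,0,0,0,0],[0.085,0.038,-0.112,0,0,0,0],[0.085,0.057,-0.168,0,0,0,0],[0.085,0.076,-0.225,0,0,0,0],[0.085,0.095,-0.281,0,0,0,0],[0.085,0.113,-0.337,0,0,0,0],[0.085,0.113,-0.337,-0.015,0,0,0],[0.085,0.113,-0.337,-0.035,0,0,0]]
  ]
}}

```text
time: 2.65
tool_pos: [0.5504, -0.1797, 0.2193]
tcp_rot: [0.505, 3.099, 0.002]
wrist_force: [0.7, -0.9, 0.7]
width: 1.0
```

Call:
{"name": "step_arm", "arguments": {
  "motion": [
    [[0.085,0,0,-0.03,0,0,0],[0.085,0,0,-0.058,0,0,0],[0.085,0,0,-0.058,0,0,0],[0.0,0,0,-0.058,0,0,0],[0.0,0,0,-0.058,0,0,0],[0.0,0,0,-0.058,0,0,0],[0.0,0,0,-0.058,0,0,0],[0.0,0,0,-0.058,0,0,0]]
  ],
  "newtons": 40
}}

```text
time: 3.65
tool_pos: [0.5503, -0.182, 0.1628]
tcp_rot: [0.504, 3.098, -0.004]
wrist_force: [-3.4, -5.5, 3.5]
width: 0.19
```

Call:
{"name": "step_arm", "arguments": {
  "motion": [
    [[0.0,0,0,0,0,0,-5],[0.0,0,0,0,0,0,-10],[0.0,0,0,0,0,0,-16],[0.0,0,0,0,0,0,-22],[0.0,0,0,0,0,0,-28],[0.0,0,0,0,0,0,-34],[0.0,0,0,0,0,0,-40],[0.0,0,0,0,0,0,-44]]
  ],
  "newtons": 50
}}

```text
time: 4.65
tool_pos: [0.5507, -0.1816, 0.1629]
tcp_rot: [1.631, 2.683, -0.004]
wrist_force: [1.5, 1.5, -2.2]
width: 0.189
```

```bash
cat > pot.py <<'E'
from h import *
A=np.array([.5505,-.1797])
def pots(tag):
    for c in("top","side"):
        im,d=read_camera(c); cv2.imwrite(f"pics/{c}{tag}.png",im); W=cloud(c,d); z=W[...,2]
        r=np.hypot(W[...,0]-A[0],W[...,1]-A[1]); hsv=cv2.cvtColor(im,cv2.COLOR_BGR2HSV).astype(int)
        for n,h in(("blue",115),("red",2)):
            m=(abs((hsv[...,0]-h+90)%180-90)<12)&(hsv[...,1]>120)&(z>.081)&(z<.097)&(r<.15)
            if m.sum()<40: print(c,n,m.sum()); continue
            (x,y),R=cv2.minEnclosingCircle((W[m][:,:2]*1000).astype(np.float32)); e=np.array([x,y])/1000-A
            print(c,n,m.sum(),round(x,1),round(y,1),"R",round(R,1),"ang",round(np.degrees(np.arctan2(e[1],e[0]))%360,1),"r",round(np.hypot(*e),4))
E
python3 - <<'E'
from pot import *
s=read_state();print(s["tool_pos"],s["tcp_rot"],s["wrist_force"],s["torque"])
pots("1")
E
```

```text
[ 0.55066732 -0.18159496  0.1628766 ] [ 1.63138789  2.68250139 -0.00393161] [ 1.50591103  1.51672829 -2.17364243] [ 0.23707502 -0.25505389  0.22130047]
top blue 0
top red 272 503.2 -85.4 R 24.0 ang 116.7 r 0.1055
side blue 283 449.0 -176.8 R 25.1 ang 178.4 r 0.1015
side red 327 495.8 -169.9 R 110.1 ang 169.9 r 0.0556
```

Call:
{"name": "step_arm", "arguments": {
  "motion": [
    [[0.0,0,0,0,0,0,-3],[0.0,0,0,0,0,0,-6],[0.0,0,0,0,0,0,-8],[0.0,0,0,0,0,0,-9.3],[0.0,0,0,0,0,0,-9.3],[0.0,0,0,0,0,0,-9.3],[0.0,0,0,0,0,0,-9.3],[0.0,0,0,0,0,0,-9.3]]
  ]
}}

```text
time: 5.75
tool_pos: [0.5508, -0.1815, 0.1629]
tcp_rot: [1.841, 2.543, -0.004]
wrist_force: [2.6, 2.5, -2.4]
width: 0.19
```

Call:
{"name": "step_arm", "arguments": {
  "motion": [
    [[0.06,0,0,0,0,0,0],[0.085,0,0,0,0,0,0],[0.085,0,0,0,0,0,0],[0.085,0,0,0,0,0,0],[0.085,0,0,0.03,0,0,0],[0.085,0,0,0.07,0,0,0],[0.085,0,0,0.1,0,0,0],[0.085,0,0,0.1,0,0,0]]
  ]
}}

```text
time: 6.75
tool_pos: [0.5527, -0.1823, 0.2666]
tcp_rot: [1.837, 2.538, -0.001]
wrist_force: [0.9, -0.8, -0.6]
width: 0.998
```

```bash
python3 - <<'E'
from pot import *
pots("2")
E
```

```text
top blue 0
top red 258 519.1 -79.0 R 23.6 ang 107.3 r 0.1054
side blue 282 450.8 -161.9 R 25.1 ang 169.9 r 0.1012
side red 330 506.8 -163.6 R 109.0 ang 159.8 r 0.0466
```

Blue is at 169.4–169.9° and the tab is at 169.5°, so it's at the front. Next I'll move over it with the jaws set radially.

Call:
{"name": "step_arm", "arguments": {
  "motion": [
    [[0.085,-0.04,0.008,0,0,0,-9],[0.085,-0.08,0.016,0,0,0,-19],[0.085,-0.105,0.0215,0,0,0,-28.7],[0.085,-0.105,0.0215,0,0,0,-28.7],[0.085,-0.105,0.0215,-0.04,0,0,-28.7],[0.085,-0.105,0.0215,-0.08,0,0,-28.7],[0.085,-0.105,0.0215,-0.12,0,0,-28.7],[0.085,-0.105,0.0215,-0.12,0,0,-28.7]]
  ]
}}

```text
time: 7.85
tool_pos: [0.4426, -0.1586, 0.138]
tcp_rot: [-2.408, -2.006, 0.011]
wrist_force: [0.0, 0.8, 0.4]
width: 0.995
```

```bash
python3 - <<'E'
from pot import *
pots("3")
a,b=cv2.imread("pics/side3.png")[100:240,270:450],cv2.imread("pics/top3.png")[140:280,300:480]
cv2.imwrite("pics/c3.png",np.hstack([cv2.resize(i,(400,311),interpolation=cv2.INTER_CUBIC) for i in(a,b)]))
E
```

```text
top blue 0
top red 260 519.4 -79.6 R 24.1 ang 107.2 r 0.1048
side blue 275 458.6 -198.1 R 61.4 ang 191.3 r 0.0938
side red 333 503.2 -163.5 R 110.2 ang 161.1 r 0.05
```

View pics/c3.png

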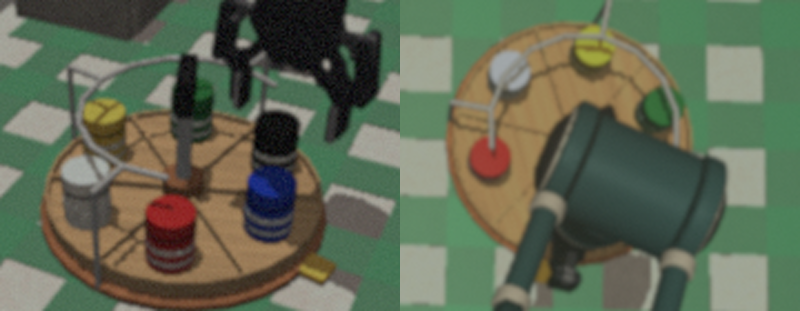

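```bash
python3 - <<'E'
from pot import *
s=read_state();p=s["tool_pos"];print(s["time"],p,s["tcp_rot"],s["joint_vel"].round(3))
c=get_calibration("side");K=np.array(c["K"]);T=np.linalg.inv(np.array(c["world_from_camera"]))
y=np.array([np.cos(np.radians(-10.4)),np.sin(np.radians(-10.4)),0])
for n,q in dict(tip1=p+.05*y-[0,0,.009],tip2=p-.05*y-[0,0,.009],pottop=np.array([.4473,-.1606,.088])).items():
    a=K@(T[:3,:3]@q+T[:3,3]); uv=a[:2]/a[2]; print(n,uv.round(1),"crop",((uv-[270,100])*[400/180,311/140]).round(0))
im,d=read_camera("side");W=cloud("side",d);hsv=cv2.cvtColor(im,cv2.COLOR_BGR2HSV).astype(int)
z=W[...,2];m=(abs(hsv[...,0]-115)<12)&(hsv[...,1]>120)&(z>.082)&(z<.095)&(np.hypot(W[...,0]-.447,W[...,1]+.16)<.04);print(m.sum(),cv2.minEnclosingCircle((W[m][:,:2]*1000).astype(np.float32)))
E
```

```text
7.95 [ 0.44603946 -0.16007283  0.14252971] [ 2.41406489  2.00994196 -0.004856  ] [-0.001 -0.028 -0.035 -0.    -0.002  0.007]
tip1 [375.4 156.3] crop [234. 125.]
tip2 [418.9 173.3] crop [331. 163.]
pottop [393.8 181.9] crop [275. 182.]
265 ((450.84637451171875, -161.2781524658203), 24.091529846191406)
```

Call:
{"name": "step_arm", "arguments": {
  "motion": [
    [[0.085,0.003,-0.001,-0.03,0,0,0],[0.085,0.003,-0.001,-0.055,0,0,0],[0.085,0.003,-0.001,-0.074,0,0,0],[0.085,0.003,-0.001,-0.074,0,0,0],[0.085,0.003,-0.001,-0.074,0,0,0],[0.085,0.003,-0.001,-0.074,0,0,0],[0.085,0.003,-0.001,-0.074,0,0,0],[0.085,0.003,-0.001,-0.074,0,0,0]]
  ]
}}

```text
time: 9.0
tool_pos: [0.4502, -0.1615, 0.0702]
tcp_rot: [2.412, 2.008, -0.002]
wrist_force: [-0.3, 1.0, -0.6]
width: 0.997
```

Call:
{"name": "step_arm", "arguments": {
  "motion": [
    [[0.06,0,0,0,0,0,0],[0.05,0,0,0,0,0,0],[0.035,0,0,0,0,0,0],[0.03,0,0,0,0,0,0],[0.03,0,0,0,0,0,0],[0.03,0,0,0,0,0,0],[0.03,0,0,0,0,0,0],[0.03,0,0,0,0,0,0]]
  ],
  "newtons": 25
}}

```text
time: 10.0
tool_pos: [0.4503, -0.1616, 0.0703]
tcp_rot: [2.412, 2.008, -0.002]
wrist_force: [-1.0, 0.3, 4.6]
width: 0.546
```

Call:
{"name": "step_arm", "arguments": {
  "motion": [
    [[0.03,0,0,0.01,0,0,0],[0.03,0,0,0.03,0,0,0],[0.03,0,0,0.055,0,0,0],[0.03,0,0,0.08,0,0,0],[0.03,0,0,0.105,0,0,0],[0.03,0,0,0.13,0,0,0],[0.03,0,0,0.15,0,0,0],[0.03,0,0,0.15,0,0,0]]
  ]
}}

```text
time: 11.0
tool_pos: [0.4515, -0.1621, 0.2222]
tcp_rot: [2.409, 2.005, 0.001]
wrist_force: [-0.0, 0.0, -0.7]
width: 0.544
```

```bash
python3 - <<'E'
from h import *
im,d=read_camera("side");cv2.imwrite("pics/side4.png",im[40:260,250:500].repeat(2,0).repeat(2,1));W=cloud("side",d);hsv=cv2.cvtColor(im,cv2.COLOR_BGR2HSV).astype(int)
m=(abs(hsv[...,0]-115)<12)&(hsv[...,1]>120)&(W[...,2]>.12)&(np.hypot(W[...,0]-.447,W[...,1]+.16)<.04);print(m.sum(),W[m].min(0),W[m].max(0));print(read_state()["tool_pos"])
E
```

```text
600 [ 0.41602413 -0.18238438  0.17971894] [ 0.48488096 -0.12266983  0.3993864 ]
[ 0.45058205 -0.16171348  0.2207321 ]
```

View pics/side4.png

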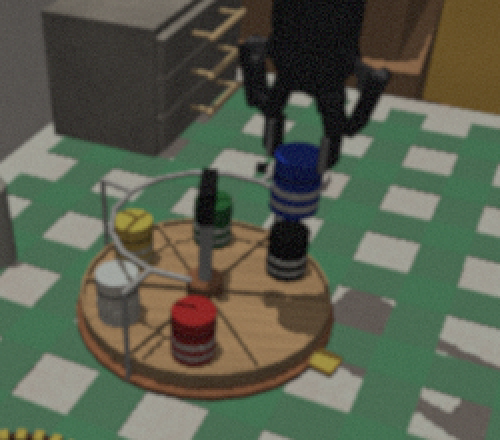

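The blue pot is held upright above the empty front compartment, at about (295,180) in the crop, with the yellow tab at (325,362) below it. Next I'll carry it to the tray.

Call:
{"name": "step_arm", "arguments": {
  "motion": [
    [[0.03,0.009,0.023,0,0,0,0],[0.03,0.03,0.077,0,0,0,0],[0.03,0.052,0.134,0,0,0,0],[0.03,0.074,0.19,0,0,0,0],[0.03,0.096,0.246,0,0,0,0],[0.03,0.117,0.3,0,0,0,0],[0.03,0.13,0.333,0,0,0,0],[0.03,0.1355,0.346,0,0,0,0]]
  ]
}}

```text
time: 12.05
tool_pos: [0.5854, 0.186, 0.2185]
tcp_rot: [2.41, 2.011, -0.006]
wrist_force: [-0.7, 0.0, 0.3]
width: 0.547
```

Call:
{"name": "step_arm", "arguments": {
  "motion": [
    [[0.03,0,0,0,0,0,0],[0.03,0,0,-0.02,0,0,0],[0.03,0,0,-0.05,0,0,0],[0.03,0,0,-0.08,0,0,0],[0.03,0,0,-0.1,0,0,0],[0.03,0,0,-0.12,0,0,0],[0.03,0,0,-0.13,0,0,0],[0.03,0,0,-0.13,0,0,0]]
  ]
}}

```text
time: 13.05
tool_pos: [0.585, 0.1858, 0.0877]
tcp_rot: [2.41, 2.011, -0.008]
wrist_force: [-0.6, 0.3, 0.4]
width: 0.546
```

```bash
python3 - <<'E'
from h import *
im,d=read_camera("side");cv2.imwrite("pics/side5.png",im[180:400,130:380].repeat(2,0).repeat(2,1));print(read_state())
E
```

```text
{'time': 13.1, 'q': array([ 0.26972989,  0.26858261,  1.86266735, -0.00538188,  1.01197681,
        0.45260902]), 'joint_vel': array([ 0.00315104, -0.0098913 , -0.0160287 ,  0.0005322 , -0.00094922,
        0.00119983]), 'joint_torque': array([-7.07054464e-02, -4.71034920e+01, -3.21132445e+01, -2.68270948e-02,
        3.81348515e-02, -2.10586531e-04]), 'tool_pos': array([0.58571604, 0.18608665, 0.08868691]), 'tcp_rot': array([ 2.40945438,  2.01052928, -0.00528236]), 'wrist_force': array([0.34242392, 0.29822437, 0.24044431]), 'torque': array([-0.01386822,  0.03528285, -0.02581904]), 'width': 0.5460662462941699}
```

View pics/side5.png

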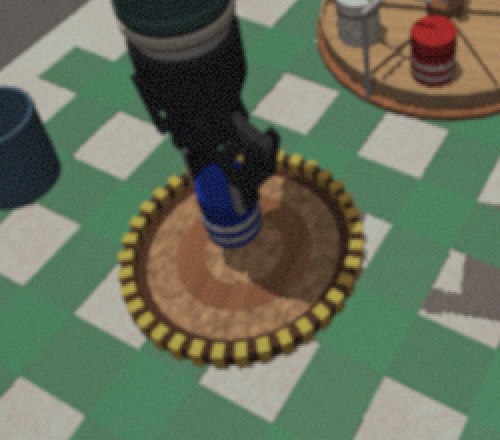

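```bash
python3 - <<'E'
from h import *
c=get_calibration("side");K=np.array(c["K"]);T=np.linalg.inv(np.array(c["world_from_camera"]))
p=read_state()["tool_pos"]
def pr(q,s=""):
    a=K@(T[:3,:3]@np.array(q)+T[:3,3]); print(s,((a[:2]/a[2]-[130,180])*2).round(0))
pr([.586,.184,.006],"floor c"); pr(p-[0,0,.0422],"pot bottom"); pr(p-[0,0,.0122],"pot c")
for a in range(0,360,45): pr([.586+.105*np.cos(np.radians(a)),.184+.105*np.sin(np.radians(a)),.018],f"rim{a}")
im=cv2.imread("pics/side0.png");hsv=cv2.cvtColor(im,cv2.COLOR_BGR2HSV).astype(int)
W=cloud("side",np.load("side0.npy"));Wt=cloud("top",np.load("top0.npy"))
for n,M,i in(("side",W,im),("top",Wt,cv2.imread("pics/top0.png"))):
    h=cv2.cvtColor(i,cv2.COLOR_BGR2HSV).astype(int); r=np.hypot(M[...,0]-.586,M[...,1]-.184)
    m=(abs(h[...,0]-28)<8)&(h[...,1]>120)&(r<.14)&(M[...,2]>.008)
    P=M[m][:,:2]; A=np.c_[2*P,np.ones(len(P))]; x=np.linalg.lstsq(A,(P**2).sum(1),rcond=None)[0]; print(n,m.sum(),x[:2].round(4),np.sqrt(x[2]+x[0]**2+x[1]**2).round(4))
E
```

```text
floor c [241. 250.]
pot bottom [233. 225.]
pot c [227. 203.]
rim0 [146. 200.]
rim45 [117. 276.]
rim90 [162. 343.]
rim135 [261. 350.]
rim180 [342. 290.]
rim225 [353. 211.]
rim270 [302. 160.]
rim315 [221. 156.]
side 1693 [0.5827 0.1833] 0.1004
top 823 [0.5828 0.1823] 0.099
```

Call:
{"name": "step_arm", "arguments": {
  "motion": [
    [[0.03,-0.003,-0.003,-0.008,0,0,0],[0.03,-0.003,-0.003,-0.016,0,0,0],[0.03,-0.003,-0.003,-0.024,0,0,0],[0.03,-0.003,-0.003,-0.03,0,0,0],[0.03,-0.003,-0.003,-0.034,0,0,0],[0.03,-0.003,-0.003,-0.037,0,0,0],[0.03,-0.003,-0.003,-0.037,0,0,0],[0.03,-0.003,-0.003,-0.037,0,0,0]]
  ]
}}

```text
time: 14.1
tool_pos: [0.583, 0.1831, 0.052]
tcp_rot: [2.409, 2.01, -0.005]
wrist_force: [-0.3, -0.5, -0.1]
width: 0.546
```

```bash
python3 - <<'E'
from h import *
read_camera("side");s=read_state();print(s["tool_pos"],s["wrist_force"])
E
```

```text
[0.58300341 0.18314502 0.05202637] [ 0.88016089 -0.57244656 -1.05419367]
```

Call:
{"name": "step_arm", "arguments": {
  "motion": [
    [[0.03,0,0,-0.001,0,0,0],[0.03,0,0,-0.002,0,0,0],[0.03,0,0,-0.003,0,0,0],[0.03,0,0,-0.0035,0,0,0],[0.03,0,0,-0.004,0,0,0],[0.03,0,0,-0.0045,0,0,0],[0.03,0,0,-0.0045,0,0,0],[0.03,0,0,-0.0045,0,0,0]]
  ]
}}

```text
time: 15.15
tool_pos: [0.5831, 0.1833, 0.0484]
tcp_rot: [2.409, 2.01, -0.004]
wrist_force: [-2.1, -0.3, 5.5]
width: 0.546
```

Contact: 5.5 N upward at TCP z 0.0484. I'll release gently and withdraw.

Call:
{"name": "step_arm", "arguments": {
  "motion": [
    [[0.05,0,0,0,0,0,0],[0.055,0,0,0,0,0,0],[0.065,0,0,0,0,0,0],[0.075,0,0,0,0,0,0],[0.085,0,0,0,0,0,0],[0.085,0,0,0,0,0,0],[0.085,0,0,0,0,0,0],[0.085,0,0,0,0,0,0]]
  ]
}}

```text
time: 16.15
tool_pos: [0.5831, 0.1833, 0.0484]
tcp_rot: [2.409, 2.01, -0.004]
wrist_force: [-0.1, -0.7, -0.1]
width: 0.997
```

Call:
{"name": "step_arm", "arguments": {
  "motion": [
    [[0.085,0,0,0.01,0,0,0],[0.085,0,0,0.03,0,0,0],[0.085,0,0,0.06,0,0,0],[0.085,0,0,0.1,0,0,0],[0.085,0,0,0.14,0,0,0],[0.085,0,0,0.18,0,0,0],[0.085,0,0,0.2,0,0,0],[0.085,0,0,0.2,0,0,0]]
  ]
}}

```text
time: 17.15
tool_pos: [0.5843, 0.1836, 0.2511]
tcp_rot: [2.408, 2.009, 0.003]
wrist_force: [-0.3, -0.4, 0.1]
width: 0.998
```

Call:
{"name": "step_arm", "arguments": {
  "motion": [
    [[0.085,-0.01,0.03,0,0,0,0],[0.085,-0.03,0.08,0,0,0,0],[0.085,-0.05,0.13,0,0,0,0],[0.085,-0.07,0.18,0,0,0,0],[0.085,-0.09,0.23,0,0,0,0],[0.085,-0.1,0.25,0,0,0,0],[0.085,-0.1,0.25,0,0,0,0],[0.085,-0.1,0.25,0,0,0,0]]
  ]
}}

```text
time: 18.15
tool_pos: [0.4846, 0.4322, 0.2501]
tcp_rot: [2.408, 2.008, -0.0]
wrist_force: [0.3, -0.2, -0.2]
width: 0.995
```

```bash
python3 - <<'E'
from h import *
for c in("top","side"):
    im,d=read_camera(c);cv2.imwrite(f"pics/{c}6.png",im);W=cloud(c,d);hsv=cv2.cvtColor(im,cv2.COLOR_BGR2HSV).astype(int)
    m=(abs(hsv[...,0]-115)<12)&(hsv[...,1]>120)&(W[...,2]>.058)&(W[...,2]<.08)&(np.hypot(W[...,0]-.583,W[...,1]-.183)<.08)
    print(c,m.sum(),cv2.minEnclosingCircle((W[m][:,:2]*1000).astype(np.float32)),np.median(W[m][:,2]) if m.any() else 0)
    spots(c,["blue_pot_center"],1)
    z=W[...,2];r=np.hypot(W[...,0]-.5505,W[...,1]+.1797);k=(abs((hsv[...,0]-2+90)%180-90)<12)&(hsv[...,1]>120)&(z>.081)&(z<.097)&(abs(r-.105)<.03)
    (x,y),R=cv2.minEnclosingCircle((W[k][:,:2]*1000).astype(np.float32));print("red",x,y,R,np.degrees(np.arctan2(y/1000+.1797,x/1000-.5505)))
print(read_state()["time"],read_state()["tool_pos"])
E
```

```text
top 231 ((581.7222290039062, 181.98153686523438), 21.99275779724121) 0.0680070756502793
top blue_pot_center 0.54 [0.5783 0.1787 0.07  ]
red 519.3525390625 -78.70557403564453 23.90176010131836 107.14016660292098
side 530 ((582.8914794921875, 184.3377227783203), 23.453969955444336) 0.06547562443643312
side blue_pot_center 0.85 [0.5735 0.1916 0.0643]
red 493.63330078125 -156.72447204589844 105.60658264160156 158.00009519667776
18.35 [0.48515067 0.43229323 0.25117424]
```

View pics/top6.png

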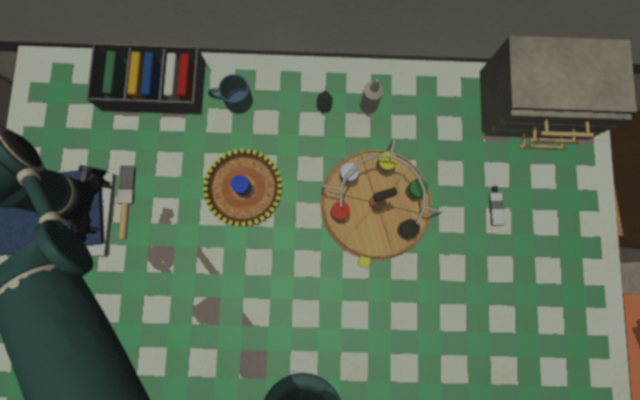

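The blue pot stands in the tray's middle at (241,185). The empty compartment is over the yellow tab at (364,262), the other pots are in place, and the arm is clear.

```bash
python3 -c "
from workcell import *
print(finish_job())"
```

```text
the job is handed in; nothing more can be done
None
```

I turned the carousel about 53.6° clockwise by its knob, bringing the blue pot to the front. I then lifted it out and set it down in the tray; the wrist showed about 5.5 N of contact before I let go. The job was handed in at about 18.4 s of the 51 s allowed.

**Last checks:**
- **Carousel:** the blue pot was at 169.4–169.9° against the tab at 169.5°. The red pot's position afterwards shows the carousel hasn't moved since. Going by the knob's angle instead, the compartment's middle could be about 1.4° off.
- **Blue pot:** it measures (0.582, 0.182) from the top camera and (0.583, 0.184) from the side. That is within about 2 mm of the tray centre, which I fitted from its yellow rim at (0.583, 0.183). Its top reads 65–68 mm above the table, against 66 mm for a pot standing upright there.
- **Rest of the scene:** the other pots are in their compartments and the arm is clear of everything.

**Disagreements:**
- **Pot position:** the trained network put the pot 6–13 mm away from the depth measurement. It reports the middle of the visible surface, so I relied on the depth.
- **Tray centre:** my first estimates, fitted from the network's outline of the tray, differed from the rim fit by 3–9 mm. I used the rim fit, where both cameras agree.

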